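# Hold the port cover over the tumbling drum for screwing

### The arm

A 6-joint arm with a two-finger parallel gripper is mounted at the origin on the work surface. World frame = base frame: x ahead of the robot, y to its left, z up, the work surface at z = 0. Lengths are in m, angles in rad, forces in N, time in s.
With the tool pointing down it reaches from about 0.25 to 0.775 m from the base axis. Payload 4 kg.
Tool frame: the origin (TCP) lies on the centre line of the jaws, within the pads' length; the fingertips stand 25 mm ahead of it and the grasp point (between the pads) lies 6 mm ahead of it (tcp_to_tips is the distance from the TCP to the fingertips, in m); z points along the fingers, y is the line along which they close (so a half turn about z gives the same grasp; the last joint's range is limited). The gripper opens to 85 mm and grips with 20 to 120 N. Pads are 22 mm wide; open, the fingers measure 114 mm over their backs; the gripper's body (76 mm by 85 mm) begins 54 mm behind the grasp point. The pads swing forward as they close: fully open they stand 13 mm farther back than shut.
Start: joints at [-1.233, 0.087, 1.371, -0, 1.684, -0.103], TCP at [0.235, -0.497, 0.256] pointing down, gripper open.
Joint ranges: [-3.1, 3.1], [-0.76, 2.03], [0.27, 2.55], [-1.08, 4.22], [0.17, 2.65], [-2.57, 2.57]. Speed limits (rad/s): [2.79, 2.79, 3.14, 3.14, 3.14, 3.14].

### API

Orientations are given as a 3x3 rotation matrix whose columns are the frame's x, y, z axes.
In Python, from station import sense, get_image, calibration, close_job, tcp_to_tips gives the robot as it stands.
- The arm moves only by the tool send_rows, never from a script. Its argument "plan" is text: rows parted by semicolons, each of 5 numbers parted by spaces: the shift along the tool's x, y, z in mm, then the turn about the tool's z in degrees, then the opening, from 0 (shut) to 1 (fully open). In form: x y z roll claw; .... A call has 1 to 5 rows; each row is the pose to reach, as a shift and turn from the pose commanded when the call began, along the tool's axes at that moment; what a row does not reach only later rows make up. A row lasts 1/10 s, in which the tool goes at most 50 mm and 8.59 degrees, less where a joint would pass 70% of its speed; a pose out of reach is approached as far as the arm can. A call with a gripper value outside its range is refused whole. The fingers move at their own pace and stop on an object; the grip force is fixed at half the most. Time passes only in rows, so rows that repeat a pose let the fingers close. It gives the time, the measured TCP pose, the force, the opening and the grip force at its end, in the units of the state.
- sense(): the state, without advancing time (a new reading comes with each control period).
- get_image(name): name is "scene" or "top"; returns (picture, depth): 480x640x3 uint8, red, green, blue; 480x640 float32, m along the optical axis (not along the pixel's ray), 0 where there is no reading.
- calibration(name): a dict with "fx", "fy", "cx", "cy" (pixels), "k1" (the pictures are not rectified: a ray, as slopes to the right and down, at radius r is drawn at 1 + k1 r^2 times it, then the intrinsics apply), "xyz" and "rotation" of the camera in the world. Camera axes: x right, y down, z forward; pixel columns grow to the right and rows downward; lengths in m; the calibration is good to about 2 mm. A picture is of the moment at which its call begins. calibration takes no time and is no camera call.
- close_job(): hands the job in; it is judged then, once.
The state is a dict: "time_s": time; "joint_pos": joint angles; "qvel": joint speeds; "joint_torque": joint torques, N m; "tcp_pos": TCP position; "ee_rot": TCP orientation; "contact_force": force on the tool from outside, world axes, zero at the start; "moment": the same for the moment, N m; "finger_gap": opening from 0.0 (shut) to 1.0 (fully open); "grip_force": force on a finger pad.
Only numpy, scipy, OpenCV 4.12 (cv2) and the standard library are available. Lean on these libraries where they do the work, as an engineer would, in place of code of your own. Each camera call takes 0.05 s, during which the arm holds its last target. There are 200 camera calls.

### The job

The washed tumbling drum was left to drain on the bench with its open port turned to one side. Roll it along the bench, without lifting it, until the port faces straight up, and leave it at rest like that; then pick up the larger cover plate, the one with four holes, and hold it level about a centimetre above the port, not touching it, with its four holes lined up over the four threaded holes so that I can start the screws. Finish while still holding it there, and leave everything else on the bench where it is.

Things in the scene. Friction and masses are not known exactly. Their poses are not given: they have to be found in the camera images.
- drum_middle (a point): Middle of the steel tumbling drum, on its axis, 58 mm above the bench. y is the drum's axis, z points out through the port (leans 1.0 rad from vertical at the start). The drum lies loose on two black rubber tyres of 58 mm radius, 14 mm thick, mid-planes 85 mm from here along -y and +y; body between them 40 mm radius. About 0.85 kg, balanced; it stays at the angle it is left at.
- port_face (a point): Middle of the flat port flange on the drum, 45 mm from its axis; z points out of the port, y along the drum's axis. Flange 52 (x) x 100 mm (y), with a 36 x 56 mm opening and four 6 mm threaded holes at 16 mm in x and 40 mm in y to either side. It stays inside the tyre radius; 28 mm of bare body lie between each end of it and the tyre. The drum rolls 58 mm along the bench per rad.
- port_hole_a (a point): The threaded hole in the flange face at +16 mm x, +40 mm y of port_face.
- port_hole_b (a point): The threaded hole diagonally opposite, at -16 mm x, -40 mm y of port_face.
- cover_grip (a point): Middle of the handle bar of the larger cover, which lies flat and loose, handle up (z). Bar: 10 x 10 mm section, 64 mm long along y, 48 mm free between its feet, middle 33 mm above the plate's underside. Plate: aluminium, 52 (x) x 100 (y) x 6 mm, 0.14 kg, 11 mm hole near each corner; it fits either way round. A smaller cover (40 x 74 mm, two holes) near by is not the one.
- cover_hole_a (a point): Centre of one hole of the larger cover, at the plate's underside, +16 mm x, +40 mm y from the plate's middle.
- cover_hole_b (a point): Centre of the diagonally opposite hole, at the plate's underside, -16 mm x, -40 mm y from the plate's middle.
There are look-alikes about, which are no part of the job. Leave any pink or yellow look-alike of the part that bears drum_middle alone.

How it is judged:
By the outcome, as a careful person would: the job done as asked, in the order asked, and still so for the second after the job is handed in, while the arm keeps its last pose, push and grip.
It also fails if it takes over 64 s, if anything falls off the work surface, if the arm or the gripper's body presses on something with over 40 N, if the wrist force passes 120 N, or if a joint passes its speed limit or range.

## Working session

There is one attempt and no reset: what is moved stays moved. The work goes in short steps, Python scripts to look and compute and a tool call to move; the robot and the scene stay as the last step left them, time stands still between calls to the robot, and variables do not carry over. Pictures are saved under pics/ and viewed, at most 10 in all, crops included, and the job is handed in when it is done.

Besides the shell and the picture viewer there is one more tool, called as name(argument=value, ...), one argument or row to a line, values as JSON. send_rows: Moves the arm, as the interface text tells. Its arguments: {"type":"object","properties":{"plan":{"type":"string"}},"required":["plan"]}

```bash
mkdir -p pics; cat > h.py <<'E'
import numpy as np, cv2
from station import sense,get_image,calibration
def world(name,depth,uv):
    c=calibration(name);K=np.array([[c['fx'],0,c['cx']],[0,c['fy'],c['cy']],[0,0,1.]])
    uv=np.asarray(uv,float).reshape(-1,2)
    n=cv2.undistortPoints(uv.reshape(-1,1,2),K,np.array([c['k1'],0,0,0.])).reshape(-1,2)
    d=depth[uv[:,1].round().astype(int),uv[:,0].round().astype(int)]
    P=np.c_[n,np.ones(len(n))]*d[:,None]
    return P@np.array(c['rotation']).T+np.array(c['xyz'])
def cloud(name,depth):
    v,u=np.mgrid[0:480,0:640]
    return world(name,depth,np.c_[u.ravel(),v.ravel()]).reshape(480,640,3)
def snap(name,tag):
    p,d=get_image(name);cv2.imwrite(f'pics/{tag}.png',p[:,:,::-1]);np.save(f'pics/{tag}.npy',d);return p,d
E
python3 - <<'E'
from h import *
for n in('scene','top'):
    p,d=snap(n,n+'0');c=calibration(n);print(n,c)
print(sense())
E
```

```text
scene {'fx': 434.62220352065054, 'fy': 434.62220352065054, 'cx': 319.5608721881957, 'cy': 240.82695260362993, 'k1': 0.022754626352378935, 'xyz': array([0.83959711, 0.64704807, 0.64798141]), 'rotation': array([[-0.86888765,  0.28735191, -0.40306717],
       [ 0.49500767,  0.50226045, -0.7090147 ],
       [-0.00129203, -0.81557546, -0.57864929]])}
top {'fx': 547.1301342947212, 'fy': 547.1301342947212, 'cx': 316.88838294683165, 'cy': 236.6264167804702, 'k1': -0.04846793971894947, 'xyz': array([ 0.3983078 , -0.0278399 ,  1.03898329]), 'rotation': array([[-6.27676339e-04, -9.95952804e-01,  8.98755656e-02],
       [-9.99867902e-01, -8.34654136e-04, -1.62321043e-02],
       [ 1.62414248e-02, -8.98738818e-02, -9.95820718e-01]])}
{'time_s': 0.1, 'joint_pos': array([-1.23309122e+00,  8.79298324e-02,  1.37217635e+00,  2.13052155e-05,
        1.68362054e+00, -1.03085696e-01]), 'qvel': array([ 0.00055268, -0.00180036, -0.0038163 ,  0.0010307 , -0.00028555,
       -0.00237325]), 'joint_torque': array([ 3.17635495e-03, -3.53011608e+01, -3.14221179e+01, -9.04982755e-07,
        7.94397929e-03, -5.78595518e-06]), 'tcp_pos': array([ 0.23452824, -0.49702347,  0.25519235]), 'ee_rot': array([[ 9.04413615e-01,  4.26656233e-01, -6.87091340e-04],
       [ 4.26656718e-01, -9.04411390e-01,  2.02054514e-03],
       [ 2.40664945e-04, -2.12056067e-03, -9.99997723e-01]]), 'contact_force': array([-0.72632724,  0.24363988, -0.09392947]), 'moment': array([-0.02647701,  0.05358903,  0.03957928]), 'grip_force': 0.0, 'finger_gap': 0.9969813207598938}
```

View pics/top0.png

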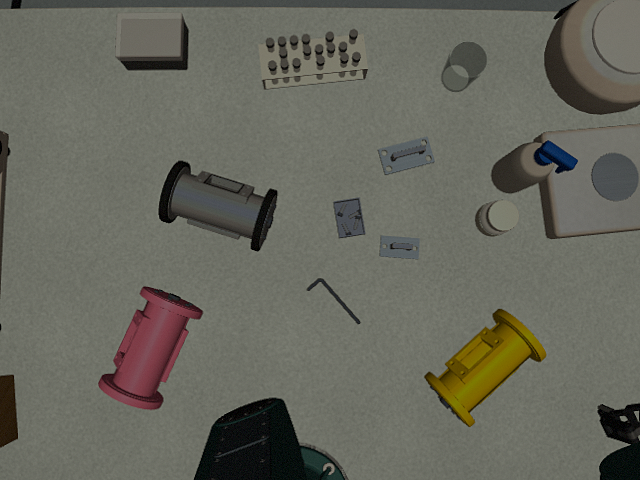

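View pics/scene0.png

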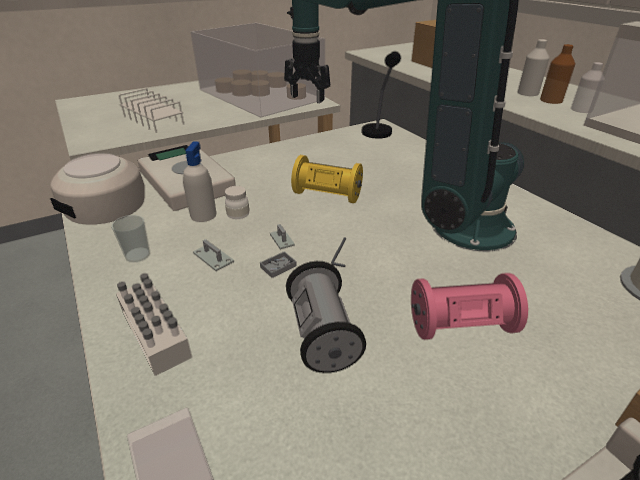

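Top view, what could be taken for what:
- **Drum:** steel with black tyres at (218,205); look-alikes are pink at (150,348) and yellow at (485,367).
- **Cover:** larger plate at (405,155), smaller plate at (399,247), screw tray at (348,217).

I choose the steel drum and the plate at (405,155), and I'll check both in one crop.

```bash
python3 - <<'E'
from h import *
p=cv2.imread('pics/top0.png');d=np.load('pics/top0.npy')
a=cv2.resize(p[150:260,150:290],None,fx=4,fy=4,interpolation=cv2.INTER_CUBIC)
b=cv2.resize(p[130:265,370:440],None,fx=3.26,fy=3.26,interpolation=cv2.INTER_CUBIC)[:440]
cv2.imwrite('pics/crop0.png',cv2.convertScaleAbs(np.hstack([a,b]),alpha=1.7))
C=cloud('top',d)
# drum: tyre pixels (black) in the drum box
box=np.zeros((480,640),bool);box[150:260,150:290]=1
m=box&(C[...,2]>0.02)
print('n',m.sum())
Q=C[m];print(Q.min(0),Q.max(0))
bl=m&(p.max(2)<45)
for s in (slice(150,215),slice(235,290)):
    mm=np.zeros_like(bl);mm[:,s]=1;T=C[bl&mm];hi=T[T[:,2]>0.1];print('tyre',len(T),T.mean(0),hi.mean(0) if len(hi) else None,T[:,2].max())
# cover plate
for n,(u0,u1,v0,v1) in dict(big=(372,440,130,180),small=(375,424,230,264)).items():
    b=np.zeros_like(box);b[v0:v1,u0:u1]=1
    g=cv2.cvtColor(p,cv2.COLOR_BGR2HSV)
    mm=b&(C[...,2]>0.003)&(C[...,2]<0.012)
    T=C[mm].astype(np.float32); r=cv2.minAreaRect(T[:,:2]*1000);print(n,len(T),r,T[:,2].mean())
    h=b&(C[...,2]>0.022);H=C[h].astype(np.float32);print(' bar',cv2.minAreaRect(H[:,:2]*1000),H.mean(0),np.median(H[:,2]))
E
```

```text
n 6150
[ 0.3983078  -0.0278399   0.02061594] [0.62504568 0.23678858 1.03898329]
tyre 912 [0.56272463 0.20467799 0.09601356] [0.56519477 0.20799472 0.12051567] 1.0389832908060292
tyre 851 [0.51671571 0.05313323 0.08976597] [0.51664616 0.05102928 0.11528463] 1.0389832908060292
big 978 ((651.8692016601562, -218.3029022216797), (126.22396087646484, 95.11668395996094), 89.28939819335938) 0.0056982874
 bar ((541.8416137695312, -123.20381164550781), (42.176307678222656, 342.0614013671875), 49.37078857421875) [ 0.6329193  -0.20333038  0.10244447] 0.036793914
small 590 ((477.74176025390625, -205.4561004638672), (84.07450866699219, 55.06018829345703), 87.90948486328125) 0.005566837
 bar ((443.8101501464844, -120.88495635986328), (22.576414108276367, 205.916748046875), 19.803436279296875) [ 0.46804443 -0.19061184  0.08881927] 0.036418356
```

View pics/crop0.png

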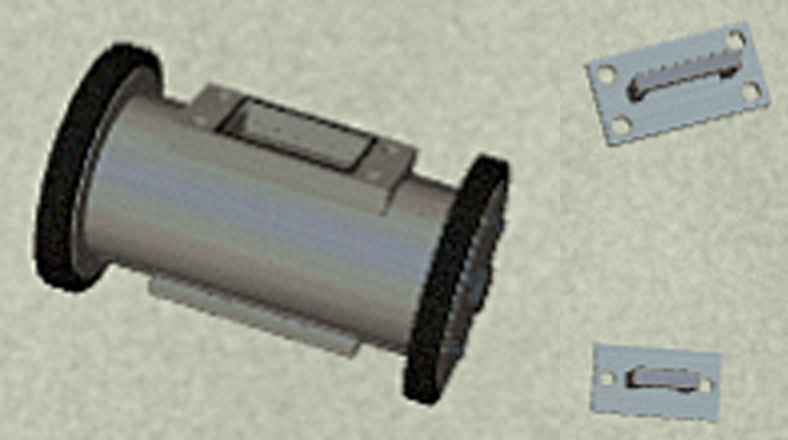

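The crop confirms it. The steel drum's flange, with opening and threaded holes, faces +x (crop ~(305,130)), with only a plain block on the other side. The large plate has four holes and the small one two. Next I'll fit the drum and cover poses.

```bash
cat >> h.py <<'E'
from scipy.optimize import least_squares
def pts(name,d):
    C=cloud(name,d);C[d<=0]=np.nan;return C
def drum(C,x,y,yaw):
    """C Nx3; yaw = angle of drum +y axis in the world; returns x,y,yaw,lean(+ = towards -perp?)"""
    C=C[np.isfinite(C).all(1)&(C[:,2]>.03)&(C[:,2]<.125)]
    for it in range(3):
        a=np.array([np.cos(yaw),np.sin(yaw)]);n=np.array([a[1],-a[0]])   # n = drum x (y x z)
        q=C[:,:2]-[x,y];s=q@a;t=q@n;h=C[:,2]-.058;r=np.hypot(t,h)
        k=(abs(s)<.1)&(r<.063)
        def f(p):
            a=np.array([np.cos(p[2]),np.sin(p[2])]);n=np.array([a[1],-a[0]]);q=C[k,:2]-p[:2];s=q@a;t=q@n
            r=np.hypot(t,h[k]+p[3]);return np.where(abs(s)>.078,r-.058,r-.040)*((abs(s)<.074)|(abs(s)>.08)&(abs(s)<.09))*1e3
        o=least_squares(f,[x,y,yaw,0],loss='cauchy',f_scale=1.0)
        x,y,yaw,dz=o.x
        a=np.array([np.cos(yaw),np.sin(yaw)]);n=np.array([a[1],-a[0]])
        q=C[:,:2]-[x,y];s=q@a;t=q@n;r=np.hypot(t,C[:,2]-.058+dz)
        e=s[(r>.045)&(r<.06)&(abs(s)>.06)&(abs(s)<.12)];lo,hi=np.percentile(e,[1,99]);c=(lo+hi)/2
        x,y=np.array([x,y])+c*a
    s=s-c;h=C[:,2]-.058+dz
    g=(abs(s)<.049)&(r>.0405)&(r<.054);T=t[g];H=h[g]
    th=np.radians(np.arange(-100,101,.5));sc=[]
    for b in th:
        w=T*np.sin(b)+H*np.cos(b);u=T*np.cos(b)-H*np.sin(b)
        sc.append(np.exp(-((w-.045)/.0012)**2)[abs(u)<.026].sum())
    sc=np.array(sc);i=np.argmax(sc);kk=sc>.8*sc[i]
    return x,y,yaw,dz,hi-lo,np.degrees((th*sc)[kk].sum()/sc[kk].sum()),sc[i]
def rect(C,z0,z1):
    k=np.isfinite(C).all(1)&(C[:,2]>z0)&(C[:,2]<z1);T=C[k]
    r=cv2.minAreaRect(np.float32(T[:,:2]*1000));b=cv2.boxPoints(r)
    e=b[[1,2]]-b[[0,1]];l=e[np.argmax(np.linalg.norm(e,axis=1))]
    return np.round(r[0],1),np.round(r[1],1),np.degrees(np.arctan2(l[1],l[0])),np.median(T[:,2]),len(T)
E
python3 - <<'E'
from h import *
D={}
for n in('top','scene'):
    C=pts(n,np.load(f'pics/{n}0.npy'));D[n]=C.reshape(-1,3)
    C=D[n];k=np.hypot(C[:,0]-.54,C[:,1]-.13)<.14
    print(n,drum(C[k],.541,.13,np.radians(73)))
    k=np.hypot(C[:,0]-.61,C[:,1]+.19)<.075
    for z in((.003,.012),(.029,.045)):print(rect(C[k],*z))
print(D['top'].reshape(480,640,3)[155,405])
E
```

```text
Traceback (most recent call last):
  File "h.py", line 32, in drum
    e=s[(r>.045)&(r<.06)&(abs(s)>.06)&(abs(s)<.12)];lo,hi=np.percentile(e,[1,99]);c=(lo+hi)/2
                                                          ~~~~~~~~~~~~~^^^^^^^^^^
IndexError: index -1 is out of bounds for axis 0 with size 0
```

```bash
python3 - <<'E'
s=open('h.py').read()
s=s.replace("r=np.hypot(t,h[k]+p[3]);return np.where(abs(s)>.078,r-.058,r-.040)*((abs(s)<.074)|(abs(s)>.08)&(abs(s)<.09))*1e3","r=np.hypot(t,h[k]+p[3]);return np.where(ty,r-.058,r-.040)*1e3")
s=s.replace("k=(abs(s)<.1)&(r<.063)","ty=(abs(s)>.08)&(abs(s)<.09)&(r>.05);k=ty&(r<.066)|(abs(s)<.07)&(r>.03)&(r<.05)if it else ty&(r<.08);ty=ty[k]")
open('h.py','w').write(s)
E
cat > m.py <<'E'
from h import *
for n in('top','scene'):
    C=pts(n,np.load(f'pics/{n}0.npy')).reshape(-1,3)
    k=np.hypot(C[:,0]-.54,C[:,1]-.13)<.14
    print(n,np.round(drum(C[k],.541,.13,np.radians(73)),4))
    k=np.hypot(C[:,0]-.61,C[:,1]+.19)<.075
    for z in((.003,.012),(.029,.045)):print(rect(C[k],*z))
E
python3 m.py
```

```text
Traceback (most recent call last):
  File "m.py", line 5, in <module>
    print(n,np.round(drum(C[k],.541,.13,np.radians(73)),4))
                     ~~~~^^^^^^^^^^^^^^^^^^^^^^^^^^^^^^
  File "h.py", line 32, in drum
    e=s[(r>.045)&(r<.06)&(abs(s)>.06)&(abs(s)<.12)];lo,hi=np.percentile(e,[1,99]);c=(lo+hi)/2
                                                          ~~~~~~~~~~~~~^^^^^^^^^^
IndexError: index -1 is out of bounds for axis 0 with size 0
```

```bash
sed -i "s/o=least_squares(f,\[x,y,yaw,0\],loss='cauchy',f_scale=1.0)/b0=np.array([x,y,yaw,0]);w=np.array([.03,.03,.2,.004]);o=least_squares(f,b0,bounds=(b0-w,b0+w),x_scale=[.01,.01,.1,.002],loss='soft_l1',f_scale=1.0)/; s/^        x,y,yaw,dz=o.x/&;print('fit',k.sum(),np.round(o.x,4),o.cost\/max(1,k.sum()))/" h.py; python3 m.py 2>&1 | grep -v File
```

```text
fit 826 [0.5422 0.1289 1.2654 0.0017] 1.259382159391337
fit 4694 [0.5448 0.1307 1.2617 0.0028] 1.9675381911964598
fit 4762 [0.5453 0.1314 1.2611 0.0027] 2.0841759512078477
top [5.45300e-01 1.31500e-01 1.26110e+00 2.70000e-03 1.83700e-01 5.57589e+01
 2.32432e+02]
(array([ 610.6, -190.2]), array([136.8, 143.6]), np.float32(-11.69964), np.float64(0.005420422620287746), 824)
(array([ 650.4, -216.2]), array([10.2, 63.7]), np.float32(-74.792854), np.float64(0.036744034841784456), 195)
fit 330 [5.4050e-01 1.3050e-01 1.2643e+00 1.0000e-04] 0.20518471747924905
fit 2824 [0.5442 0.1344 1.2639 0.0017] 2.0418354445911038
fit 2921 [0.5452 0.1352 1.2635 0.0014] 2.2499518668550245
scene [5.452000e-01 1.351000e-01 1.263500e+00 1.400000e-03 1.845000e-01
 5.580840e+01 1.651302e+02]
(array([ 620.2, -186.9]), array([120.2, 133. ]), np.float32(-25.976326), np.float64(0.006486016902398917), 384)
(array([ 648.1, -214.4]), array([11.2, 63.7]), np.float32(-73.94577), np.float64(0.03744209943899457), 106)
```

send_rows(
  plan="200 -155 0 -43 1; 200 -155 0 -43 1; 200 -155 0 -43 1; 200 -155 0 -43 1; 200 -155 0 -43 1",
)

```text
time_s: 0.6
tcp_pos: [0.3483, -0.2727, 0.2558]
ee_rot: [[0.366, 0.931, -0.0], [0.931, -0.366, 0.0], [0.0, -0.0, -1.0]]
contact_force: [0.7, -0.7, 0.1]
finger_gap: 1.0
grip_force: 0.0
```

```bash
python3 -c "
from h import *
go(.5246,.0728,.2,-17.6)"
```

```text
t 0.6 tcp [ 348.3 -272.7  255.8] yaw -21.46 MOVE [386.   37.7  56. ] roll -3.86 F [ 0.7 -0.7  0.1] gap 1.0
```

send_rows(
  plan="240 20 0 -4 1; 240 20 0 -4 1; 240 20 0 -4 1; 240 20 0 -4 1; 240 20 0 -4 1",
)

```text
time_s: 1.1
tcp_pos: [0.456, -0.0566, 0.2559]
ee_rot: [[0.304, 0.953, -0.0], [0.953, -0.304, 0.0], [0.0, -0.0, -1.0]]
contact_force: [-0.1, -0.4, -0.3]
finger_gap: 1.002
grip_force: 0.0
```

```bash
python3 -c "
from h import *
go(.5246,.0728,.2,-17.6)"
```

```text
t 1.1 tcp [456.  -56.6 255.9] yaw -17.69 MOVE [144.1  26.1  56. ] roll -0.09 F [-0.1 -0.4 -0.3] gap 1.002
```

send_rows(
  plan="144 26 0 0 1; 144 26 0 0 1; 144 26 0 0 1; 144 26 50 0 1; 144 26 56 0 1",
)

```text
time_s: 1.6
tcp_pos: [0.5198, 0.0713, 0.1919]
ee_rot: [[0.302, 0.953, -0.017], [0.953, -0.303, -0.001], [-0.006, -0.016, -1.0]]
contact_force: [-0.5, -0.9, -1.4]
finger_gap: 0.997
grip_force: 0.0
```

```bash
python3 - <<'E'
from h import *
go(.5246,.0728,.2,-17.6)
p,d=snap('scene','s1');p2,d2=snap('top','t1')
a=cv2.resize(p[180:400,240:440],None,fx=2.4,fy=2.4,interpolation=cv2.INTER_CUBIC)
b=cv2.resize(p2[140:270,150:280],(528,528))[:528,:312]
cv2.imwrite('pics/c1.png',cv2.convertScaleAbs(np.hstack([a[:528],b])[:,:,::-1],alpha=1.6))
C=pts('scene',d).reshape(-1,3)
S=sense();q=(C-S['tcp_pos'])@S['ee_rot']
for lo,hi in((-.01,.0),(0,.01),(.01,.02),(.02,.03)):
  k=(abs(q[:,0])<.03)&(abs(q[:,1])<.07)&(q[:,2]>lo)&(q[:,2]<hi);Q=q[k]
  print(lo,k.sum(),np.round(Q.min(0)*1e3,1) if k.any() else '',np.round(Q.max(0)*1e3,1)if k.any() else '')
E
```

```text
t 1.6 tcp [519.8  71.3 191.9] yaw -17.61 MOVE [ 2.8  4.  -8.2] roll -0.01 F [-0.5 -0.9 -1.4] gap 0.997
-0.01 86 [ -9.2 -60.1  -9.9] [14.3 52.2 -0.2]
0 77 [ -9.8 -60.6   0.3] [14.4 52.  10. ]
0.01 26 [-10.4 -53.9  10. ] [12.5 48.6 16.6]
0.02 0
```

View pics/c1.png

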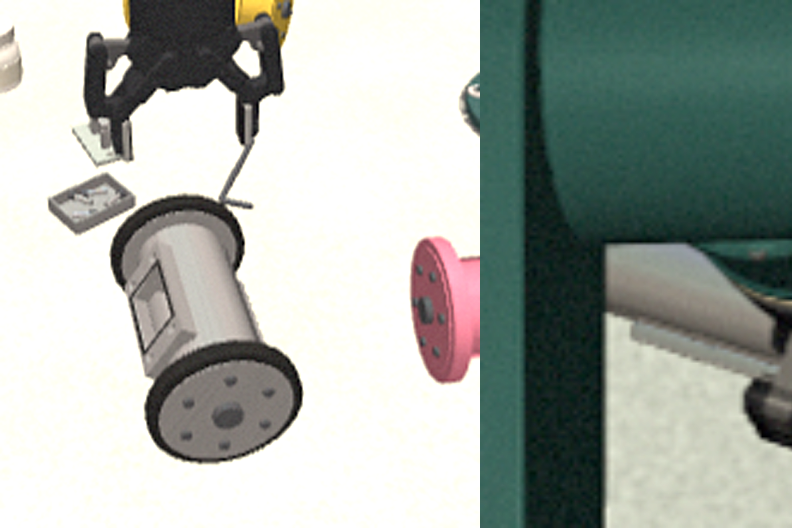

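send_rows(
  plan="3 4 0 0 1; 3 4 40 0 1; 3 4 60 0 1; 3 4 60 0 1; 3 4 60 0 1",
)

```text
time_s: 2.2
tcp_pos: [0.5307, 0.071, 0.143]
ee_rot: [[0.306, 0.952, 0.004], [0.952, -0.306, 0.0], [0.001, 0.004, -1.0]]
contact_force: [-0.6, -0.3, 0.0]
finger_gap: 0.997
grip_force: 0.0
```

```bash
python3 - <<'E'
from h import *
go(.5246,.0728,.074,-17.6)
p,d=get_image('scene')
C=pts('scene',d).reshape(-1,3)
S=sense();q=(C-S['tcp_pos'])@S['ee_rot']
for lo,hi in((-.01,.0),(0,.01),(.01,.02),(.02,.03)):
  k=(abs(q[:,0])<.03)&(abs(q[:,1])<.07)&(q[:,2]>lo)&(q[:,2]<hi);Q=q[k]*1e3
  A=Q[Q[:,1]<0];B=Q[Q[:,1]>0]
  print(lo,k.sum(),*[np.round(np.r_[X[:,0].min(),X[:,0].max(),X[:,1].min(),X[:,1].max()],1) for X in(A,B) if len(X)])
k=np.hypot(C[:,0]-.55,C[:,1]-.15)<.13
print(np.round(drum(C[k&(C[:,2]<.12)],.544,.133,np.radians(72.4)),4))
E
```

```text
t 2.2 tcp [530.7  71.  143. ] yaw -17.85 MOVE [-0.3 -6.6 69. ] roll -0.25 F [-0.6 -0.3  0. ] gap 0.997
-0.01 76 [ -7.7  13.5 -57.1 -43.8] [-3.3 13.4 41.5 54.8]
0 54 [ -5.8  12.7 -55.1 -43.6] [-3.4 12.1 41.7 54.9]
0.01 1 [ 9.   9.  47.6 47.6]
0.02 80 [-29.3 -13.3 -28.3  -0.3] [-27.3 -14.6   0.1   9.2]
[5.431000e-01 1.358000e-01 1.265000e+00 2.400000e-03 1.843000e-01
 5.650580e+01 2.344339e+02]
```

send_rows(
  plan="-1 -6.5 0 0 1; -1 -6.5 0 0 1; -1 -6.5 0 0 1; -1 -6.5 10 0 1; -1 -6.5 15 0 1",
)

```text
time_s: 2.75
tcp_pos: [0.5221, 0.0727, 0.1242]
ee_rot: [[0.305, 0.952, -0.001], [0.952, -0.305, -0.0], [-0.0, -0.001, -1.0]]
contact_force: [-0.3, 0.5, -0.5]
finger_gap: 0.997
grip_force: 0.0
```

```bash
python3 - <<'E'
from h import *
go(.5241,.0722,.074,-17.6)
E
```

```text
t 2.75 tcp [522.1  72.7 124.2] yaw -17.77 MOVE [ 0.1  2.1 50.2] roll -0.17 F [-0.3  0.5 -0.5] gap 0.997
```

send_rows(
  plan="0 2 0 0 1; 0 2 10 0 1; 0 2 20 0 1; 0 2 25 0 1; 0 2 25 0 1",
)

```text
time_s: 3.25
tcp_pos: [0.5235, 0.072, 0.0986]
ee_rot: [[0.305, 0.952, -0.003], [0.952, -0.305, -0.0], [-0.001, -0.003, -1.0]]
contact_force: [-0.3, -0.5, -1.0]
finger_gap: 0.999
grip_force: 0.0
```

```bash
python3 - <<'E'
from h import *
go(.5241,.0722,.074,-17.6)
E
```

```text
t 3.25 tcp [523.5  72.   98.6] yaw -17.77 MOVE [ 0.4  0.6 24.6] roll -0.17 F [-0.3 -0.5 -1. ] gap 0.999
```

send_rows(
  plan="0 0.5 5 0 1; 0 0.5 10 0 1; 0 0.5 15 0 1; 0 0.5 20 0 1; 0 0.5 24 0 1",
)

```text
time_s: 3.75
tcp_pos: [0.5248, 0.0719, 0.0758]
ee_rot: [[0.305, 0.952, -0.0], [0.952, -0.305, -0.0], [-0.0, -0.0, -1.0]]
contact_force: [-0.1, 0.0, 0.8]
finger_gap: 1.003
grip_force: 0.0
```

```bash
python3 - <<'E'
from h import *
go(.5241,.0722,.074,-17.6)
p,d=get_image('scene')
C=pts('scene',d).reshape(-1,3)
k=np.hypot(C[:,0]-.55,C[:,1]-.15)<.13
print(np.round(drum(C[k&(C[:,2]<.12)],.544,.133,np.radians(72.4)),4))
E
```

```text
t 3.75 tcp [524.8  71.9  75.8] yaw -17.78 MOVE [ 0.1 -0.7  1.8] roll -0.18 F [-0.1  0.   0.8] gap 1.003
[5.444000e-01 1.403000e-01 1.265800e+00 2.700000e-03 1.752000e-01
 5.520190e+01 2.071267e+02]
```

send_rows(
  plan="0 -3 0 0 1; 0 -6 0 0 1; 0 -10 0 0 1; 0 -14 0 0 1; 0 -18 0 0 1",
)

```text
time_s: 4.3
tcp_pos: [0.5079, 0.0775, 0.0769]
ee_rot: [[0.305, 0.952, 0.001], [0.952, -0.305, -0.0], [0.0, 0.001, -1.0]]
contact_force: [0.6, -0.2, 0.4]
finger_gap: 1.002
grip_force: 0.0
```

```bash
cat > md.py <<'E'
from h import *
import sys
go(*map(float,sys.argv[4:8])) if len(sys.argv)>4 else go(.5,.1,.1,-17.6)
x,y,s=map(float,sys.argv[1:4])
p,d=get_image('scene')
C=pts('scene',d).reshape(-1,3)
k=np.hypot(C[:,0]-x-.006,C[:,1]-y-.02)<.13
print(np.round(drum(C[k&(C[:,2]<.12)],x,y,np.radians(72.4)),4))
E
python3 md.py .528 .138 0
```

```text
t 4.3 tcp [507.9  77.5  76.9] yaw -17.77 MOVE [ 19.  -14.3 -23.1] roll -0.17 F [ 0.6 -0.2  0.4] gap 1.002
[5.313000e-01 1.427000e-01 1.265200e+00 2.600000e-03 1.784000e-01
 4.019820e+01 1.984314e+02]
```

send_rows(
  plan="0 -4 0 0 1; 0 -8 0 0 1; 0 -12 0 0 1; 0 -16 0 0 1; 0 -20 0 0 1",
)

```text
time_s: 4.85
tcp_pos: [0.4888, 0.0836, 0.0766]
ee_rot: [[0.305, 0.952, 0.001], [0.952, -0.305, -0.0], [0.0, 0.001, -1.0]]
contact_force: [0.6, 1.1, 1.2]
finger_gap: 1.002
grip_force: 0.7
```

send_rows(
  plan="0 -4 0 0 1; 0 -8 0 0 1; 0 -11 0 0 1; 0 -13 0 0 1; 0 -14 0 0 1",
)

```text
time_s: 5.35
tcp_pos: [0.4751, 0.0879, 0.0761]
ee_rot: [[0.305, 0.952, -0.0], [0.952, -0.305, -0.0], [-0.0, -0.0, -1.0]]
contact_force: [-0.7, -0.6, 0.3]
finger_gap: 1.002
grip_force: 0.0
```

```bash
python3 md.py .49 .15 0
```

```text
t 5.35 tcp [475.1  87.9  76.1] yaw -17.77 MOVE [ 19.2  20.  -23.9] roll -0.17 F [-0.7 -0.6  0.3] gap 1.002
[4.937000e-01 1.566000e-01 1.255900e+00 2.300000e-03 1.748000e-01
 1.349950e+01 1.278245e+02]
```

```bash
cat > fl.py <<'E'
from h import *
import sys
x,y=map(float,sys.argv[1:3]);cam=sys.argv[3];yaw=np.radians(72.4)
p,d=get_image(cam)
if len(sys.argv)>4:
    c=[int(v) for v in sys.argv[5:9]];cv2.imwrite(f'pics/{sys.argv[4]}.png',cv2.convertScaleAbs(cv2.resize(p[c[0]:c[1],c[2]:c[3],::-1],None,fx=4,fy=4,interpolation=cv2.INTER_CUBIC),alpha=1.6))
C=pts(cam,d).reshape(-1,3);C=C[np.isfinite(C).all(1)]
a=np.array([np.cos(yaw),np.sin(yaw)]);n=np.array([a[1],-a[0]])
q=C[:,:2]-[x,y];s=q@a;t=q@n
k=(abs(s)<.045)&(abs(t)<.045)&(C[:,2]>.085)&(C[:,2]<.115)
P=np.c_[s,t,C[:,2]][k];rng=np.random.default_rng(0);best=0
for _ in range(2000):
    A=P[rng.choice(len(P),3,False)];N=np.cross(A[1]-A[0],A[2]-A[0]);L=np.linalg.norm(N)
    if L<1e-5: continue
    N/=L;N*=np.sign(N[2]);i=abs((P-A[0])@N)<.0012
    if abs(N[0])<.06 and i.sum()>best: best=i.sum();I=i
Q=P[I];m=Q.mean(0);N=np.linalg.svd(Q-m)[2][2];N*=np.sign(N[2])
print('lean',np.degrees(np.arctan2(N[1],N[2])),'axial tilt',np.degrees(N[0]),'n',I.sum(),len(P),'mid',m,'s',Q[:,0].min(),Q[:,0].max(),'t',np.percentile(Q[:,1],[1,99]))
E
python3 fl.py .4935 .149 scene c2 230 380 260 400
```

```text
lean 5.23321071675449 axial tilt -0.1902045169132787 n 387 699 mid [0.00200141 0.0023233  0.1032487 ] s -0.044511965158423594 0.04486003004828993 t [-0.02261508  0.02888913]
```

View pics/c2.png

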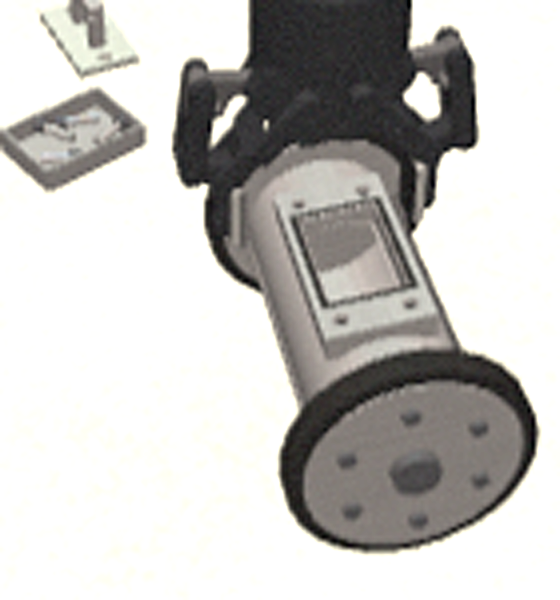

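The crop shows the port nearly up: opening at crop (355,255), with all four threaded holes visible. The plane fit gives 5.2° of lean remaining.

send_rows(
  plan="0 -1 0 0 1; 0 -2 0 0 1; 0 -3 0 0 1; 0 -3.7 0 0 1; 0 -4 0 0 1",
)

```text
time_s: 5.95
tcp_pos: [0.4715, 0.089, 0.0763]
ee_rot: [[0.305, 0.952, -0.0], [0.952, -0.305, -0.0], [-0.0, -0.0, -1.0]]
contact_force: [0.5, -0.5, 0.5]
finger_gap: 0.997
grip_force: 0.0
```

```bash
python3 fl.py .489 .15 scene;python3 fl.py .489 .15 scene
```

```text
lean 1.6520471378067056 axial tilt 0.03116999468235198 n 401 721 mid [0.0025471  0.00020165 0.10334998] s -0.044785456375427954 0.04498183791572271 t [-0.02547271  0.02610992]
lean 1.2745092214705425 axial tilt 0.04892939998525777 n 387 723 mid [ 1.90757702e-03 -7.26930689e-05  1.03339936e-01] s -0.044906678265717634 0.04492593882022476 t [-0.0258127   0.02606111]
```

send_rows(
  plan="0 -0.4 0 0 1; 0 -0.8 0 0 1; 0 -1.2 0 0 1; 0 -1.2 0 0 1; 0 -1.2 0 0 1",
)

```text
time_s: 6.55
tcp_pos: [0.4705, 0.0894, 0.0763]
ee_rot: [[0.305, 0.952, 0.0], [0.952, -0.305, -0.0], [-0.0, 0.0, -1.0]]
contact_force: [0.2, 0.1, -0.3]
finger_gap: 0.998
grip_force: 0.0
```

```bash
python3 fl.py .489 .15 scene;python3 fl.py .489 .15 scene; python3 -c "
from h import *
go(.47,.09,.2,-17.6)"
```

```text
lean 1.4337780889965415 axial tilt 0.29159744926788406 n 386 719 mid [0.00264635 0.00013417 0.10357077] s -0.044795174951395525 0.04473171590991469 t [-0.02579399  0.02622699]
lean 1.249296668192798 axial tilt -0.12435310317610418 n 391 722 mid [ 6.90031652e-04 -7.71555084e-05  1.03484388e-01] s -0.04484351766482396 0.04497620901834657 t [-0.02556337  0.02603865]
t 6.65 tcp [470.5  89.3  76.3] yaw -17.78 MOVE [   0.5   -0.7 -123.7] roll -0.18 F [-0.5 -0.1 -0.1] gap 1.003
```

send_rows(
  plan="0 -0.5 0 0 1; 0 -1 0 0 1; 0 -1.5 0 0 1; 0 -2 0 0 1; 0 -2 0 0 1",
)

```text
time_s: 7.15
tcp_pos: [0.4685, 0.09, 0.0763]
ee_rot: [[0.305, 0.952, 0.0], [0.952, -0.305, -0.0], [-0.0, 0.0, -1.0]]
contact_force: [-1.3, 0.7, 0.3]
finger_gap: 0.998
grip_force: 0.0
```

```bash
python3 fl.py .489 .15 scene;python3 fl.py .489 .15 scene; python3 -c "
from h import *
go(.47,.09,.2,-17.6)"
```

```text
lean 1.547642779758036 axial tilt 0.025225177546520695 n 410 725 mid [ 2.92885386e-03 -1.58496838e-05  1.03323657e-01] s -0.044970253850974876 0.04498462862322013 t [-0.02591416  0.02607881]
lean 1.3073792471477004 axial tilt 0.01658091245857546 n 394 725 mid [0.00230053 0.00039876 0.10331446] s -0.044813186200334254 0.04473376079523314 t [-0.02567843  0.02600382]
t 7.25 tcp [468.6  90.   76.3] yaw -17.77 MOVE [   0.4    1.4 -123.7] roll -0.17 F [0.3 0.1 0.6] gap 1.006
```

send_rows(
  plan="0 -0.5 0 0 1; 0 -1 0 0 1; 0 -1.5 0 0 1; 0 -1.7 0 0 1; 0 -1.7 0 0 1",
)

```text
time_s: 7.75
tcp_pos: [0.467, 0.0905, 0.0763]
ee_rot: [[0.305, 0.952, 0.0], [0.952, -0.305, -0.0], [-0.0, 0.0, -1.0]]
contact_force: [-0.5, 0.2, 0.0]
finger_gap: 0.999
grip_force: 0.0
```

```bash
python3 fl.py .489 .15 scene;python3 fl.py .489 .15 scene; python3 -c "
from h import *
go(.47,.09,.2,-17.6)"
```

```text
lean 1.6689331194874513 axial tilt -0.030776026941729873 n 392 724 mid [ 0.00114791 -0.00012981  0.10323275] s -0.044993902800603405 0.04490470414672758 t [-0.02573752  0.02584074]
lean 2.1110637438893773 axial tilt -0.21615959281116107 n 391 726 mid [ 0.00108527 -0.00050702  0.10338436] s -0.04480792654780254 0.04499950531536872 t [-0.02540597  0.02580154]
t 7.85 tcp [467.   90.5  76.3] yaw -17.77 MOVE [   0.4    3.  -123.7] roll -0.17 F [ 0.  -0.2  0.5] gap 0.999
```

send_rows(
  plan="0 -0.5 0 0 1; 0 -1 0 0 1; 0 -1.5 0 0 1; 0 -1.5 0 0 1; 0 -1.5 0 0 1",
)

```text
time_s: 8.35
tcp_pos: [0.4655, 0.091, 0.0763]
ee_rot: [[0.305, 0.952, -0.0], [0.952, -0.305, -0.0], [-0.0, -0.0, -1.0]]
contact_force: [0.9, -0.2, 0.0]
finger_gap: 0.998
grip_force: 0.0
```

```bash
for i in 1 2 3; do python3 fl.py .489 .15 scene;done; python3 -c "
from h import *
go(.47,.09,.2,-17.6)"
```

```text
lean 0.9411811586647274 axial tilt 0.09890789760267397 n 377 737 mid [ 0.00088653 -0.00255924  0.10333661] s -0.04498329314029762 0.04497315733282244 t [-0.02851359  0.02322537]
lean -0.6819996484738065 axial tilt 0.4035978573143594 n 372 738 mid [ 0.0032099  -0.00249174  0.10356799] s -0.04481925244917927 0.04480897191656506 t [-0.02871039  0.02318424]
lean -0.0023207394507099442 axial tilt 0.06493280842722715 n 391 742 mid [-0.0001811  -0.00262089  0.10342158] s -0.04495920398395131 0.04497167378858975 t [-0.02854795  0.02309227]
t 8.5 tcp [465.5  91.   76.3] yaw -17.77 MOVE [   0.4    4.6 -123.7] roll -0.17 F [-0.6  0.2 -0. ] gap 0.998
```

The port is now straight up within measurement noise. I'll centre the fingers on the body and lift out.

send_rows(
  plan="0 1 0 0 1; 0 2 0 0 1; 0 2 -8 0 1; 0 2 -25 0 1; 0 2 -50 0 1",
)

```text
time_s: 9.0
tcp_pos: [0.4664, 0.0903, 0.1259]
ee_rot: [[0.305, 0.952, -0.003], [0.952, -0.305, -0.0], [-0.001, -0.003, -1.0]]
contact_force: [0.6, 0.2, -0.7]
finger_gap: 0.999
grip_force: 0.0
```

send_rows(
  plan="0 0 -30 0 1; 0 0 -70 0 1; 0 0 -110 0 1; 0 0 -110 0 1; 0 0 -110 0 1",
)

```text
time_s: 9.5
tcp_pos: [0.4681, 0.0904, 0.2382]
ee_rot: [[0.305, 0.952, 0.004], [0.952, -0.305, 0.0], [0.001, 0.004, -1.0]]
contact_force: [0.3, -0.1, -0.1]
finger_gap: 1.004
grip_force: 0.0
```

```bash
for i in 1 2; do python3 fl.py .489 .15 scene;done; python3 -c "
from h import *
go(.6493,-.2153,.2,15.6)"
```

```text
lean -0.2224907481837682 axial tilt -0.03790572595331201 n 387 741 mid [ 0.00076224 -0.00320725  0.10341467] s -0.044865232268298645 0.044975694958053494 t [-0.02868163  0.02310163]
lean 0.3609483223182811 axial tilt 0.13996578058185224 n 406 745 mid [ 0.00122928 -0.00235204  0.10329469] s -0.044990542041967195 0.0444886340856827 t [-0.02856331  0.0232647 ]
t 9.6 tcp [466.8  90.3 235.3] yaw -17.77 MOVE [-235.3  267.1   35. ] roll -33.37 F [-0.   0.1 -0.8] gap 1.001
```

send_rows(
  plan="-235 267 0 -33.4 1; -235 267 0 -33.4 1; -235 267 0 -33.4 1; -235 267 0 -33.4 0.6; -235 267 0 -33.4 0.6",
)

```text
time_s: 10.1
tcp_pos: [0.5916, -0.1185, 0.234]
ee_rot: [[-0.272, 0.962, -0.004], [0.962, 0.272, 0.001], [0.002, -0.003, -1.0]]
contact_force: [-0.4, 0.5, 0.2]
finger_gap: 0.692
grip_force: 0.0
```

```bash
python3 -c "
from h import *
go(.6493,-.2153,.15,15.6)"
```

```text
t 10.1 tcp [ 591.6 -118.5  234. ] yaw 15.78 MOVE [-109.    29.5   83.6] roll 0.18 F [-0.4  0.5  0.2] gap 0.692
```

send_rows(
  plan="-108 27 0 0 0.6; -108 27 0 0 0.6; -108 27 30 0 0.6; -108 27 60 0 0.6; -108 27 60 0 0.6",
)

```text
time_s: 10.6
tcp_pos: [0.6433, -0.2131, 0.167]
ee_rot: [[-0.268, 0.963, -0.015], [0.963, 0.268, 0.006], [0.01, -0.013, -1.0]]
contact_force: [-0.4, 0.3, -1.6]
finger_gap: 0.603
grip_force: 0.0
```

```bash
python3 - <<'E'
from h import *
p,d=snap('scene','s3');C=pts('scene',d).reshape(-1,3)
go(.6493,-.2153,.039,15.6)
k=np.hypot(C[:,0]-.649,C[:,1]+.215)<.07
print(rect(C[k],.029,.045))
S=sense();q=(C-S['tcp_pos'])@S['ee_rot']
for lo,hi in((-.01,.0),(0,.01),(.01,.02),(.02,.03)):
  k=(abs(q[:,0])<.03)&(abs(q[:,1])<.07)&(q[:,2]>lo)&(q[:,2]<hi);Q=q[k]*1e3
  A=Q[Q[:,1]<0];B=Q[Q[:,1]>0]
  print(lo,k.sum(),*[np.round(np.r_[X[:,0].min(),X[:,0].max(),X[:,1].min(),X[:,1].max()],1) for X in(A,B) if len(X)])
E
```

```text
t 10.65 tcp [ 644.5 -213.1  170.6] yaw 15.61 MOVE [ -4.3   5.2 131.6] roll 0.01 F [ 0.1 -0.  -0. ] gap 0.599
(array([ 648.4, -213.7]), array([10.9, 61.7]), np.float32(-76.15688), np.float64(0.03728154011634083), 102)
-0.01 77 [ -8.1  15.7 -39.8 -27.4] [-4.3 14.1 21.1 38. ]
0 71 [ -8.7  15.9 -42.3 -27.5] [-7.4 13.9 23.3 36.9]
0.01 68 [ -7.8  13.8 -40.8 -27.2] [-3.8 14.  22.3 36.8]
0.02 18 [ -9.7  12.7 -32.2 -27.6] [-0.4 12.5 25.1 29.8]
```

send_rows(
  plan="-4 3 0 0 0.6; -4 3 30 0 0.6; -4 3 60 0 0.6; -4 3 85 0 0.6; -4 3 85 0 0.6",
)

```text
time_s: 11.15
tcp_pos: [0.6494, -0.2157, 0.0888]
ee_rot: [[-0.27, 0.963, -0.005], [0.963, 0.27, 0.002], [0.003, -0.004, -1.0]]
contact_force: [-0.1, -0.0, -0.5]
finger_gap: 0.6
grip_force: 0.0
```

```bash
python3 - <<'E'
from h import *
go(.6497,-.2165,.039,15.4)
E
```

```text
t 11.15 tcp [ 649.4 -215.7   88.8] yaw 15.67 MOVE [-1.   0.3 49.8] roll 0.27 F [-0.1 -0.  -0.5] gap 0.6
```

send_rows(
  plan="-1 0 20 0 0.6; -1 0 40 0 0.6; -1 0 43 0 0.6; -1 0 43 0 0.6; -1 0 43 0 0.6",
)

```text
time_s: 11.65
tcp_pos: [0.6524, -0.2182, 0.0512]
ee_rot: [[-0.27, 0.963, 0.004], [0.963, 0.27, -0.002], [-0.003, 0.003, -1.0]]
contact_force: [-1.3, -0.3, 0.2]
finger_gap: 0.602
grip_force: 0.0
```

```bash
python3 - <<'E'
from h import *
go(.6497,-.2165,.039,15.4)
E
```

```text
t 11.65 tcp [ 652.4 -218.2   51.2] yaw 15.64 MOVE [ 2.4 -2.2 12.2] roll 0.24 F [-1.3 -0.3  0.2] gap 0.602
```

send_rows(
  plan="1.5 -1.5 6 0.2 0.6; 1.5 -1.5 12 0.2 0.6; 1.5 -1.5 12 0.2 0.6; 1.5 -1.5 12 0.2 0.6; 1.5 -1.5 12 0.2 0.6",
)

```text
time_s: 12.15
tcp_pos: [0.6492, -0.2168, 0.0364]
ee_rot: [[-0.266, 0.964, 0.0], [0.964, 0.266, -0.0], [-0.0, -0.0, -1.0]]
contact_force: [0.8, 0.1, 1.0]
finger_gap: 0.604
grip_force: 0.0
```

```bash
python3 - <<'E'
from h import *
go(.6497,-.2165,.039,15.4)
E
```

```text
t 12.15 tcp [ 649.2 -216.8   36.4] yaw 15.43 MOVE [ 0.2  0.6 -2.6] roll 0.03 F [0.8 0.1 1. ] gap 0.604
```

send_rows(
  plan="0 0 -2 0 0.4; 0 0 -2 0 0.2; 0 0 -2 0 0; 0 0 -2 0 0; 0 0 -2 0 0",
)

```text
time_s: 12.65
tcp_pos: [0.6494, -0.2168, 0.0388]
ee_rot: [[-0.266, 0.964, 0.001], [0.964, 0.266, -0.0], [-0.001, 0.001, -1.0]]
contact_force: [0.8, -0.1, 0.9]
finger_gap: 0.102
grip_force: 58.4
```

send_rows(
  plan="0 0 0 0 0; 0 0 0 0 0; 0 0 -3 0 0; 0 0 -10 0 0; 0 0 -20 0 0",
)

```text
time_s: 13.15
tcp_pos: [0.6482, -0.2164, 0.0575]
ee_rot: [[-0.266, 0.964, -0.003], [0.964, 0.266, 0.001], [0.002, -0.002, -1.0]]
contact_force: [0.7, 0.1, -2.0]
finger_gap: 0.102
grip_force: 58.4
```

```bash
python3 - <<'E'
from h import *
go(.487,.148,.24,-17.6)
print(sense()['grip_force'],sense()['contact_force'])
E
```

```text
t 13.15 tcp [ 648.2 -216.4   57.5] yaw 15.42 MOVE [ 394.5  -58.9 -181.7] roll 33.02 F [ 0.7  0.1 -2. ] gap 0.102
58.3849561214447 [ 0.6596792   0.10631634 -2.03835796]
```

send_rows(
  plan="0 0 -50 0 0; 0 0 -100 0 0; 0 0 -150 0 0; 0 0 -180 0 0; 0 0 -180 0 0",
)

```text
time_s: 13.65
tcp_pos: [0.6513, -0.2177, 0.2478]
ee_rot: [[-0.266, 0.964, 0.014], [0.964, 0.266, -0.006], [-0.01, 0.012, -1.0]]
contact_force: [-0.2, -0.7, -0.4]
finger_gap: 0.1
grip_force: 58.8
```

send_rows(
  plan="200 -30 0 33 0; 200 -30 0 33 0; 200 -30 0 33 0; 200 -30 0 33 0; 200 -30 0 33 0",
)

```text
time_s: 14.15
tcp_pos: [0.564, -0.0266, 0.2372]
ee_rot: [[0.297, 0.955, -0.004], [0.955, -0.297, 0.003], [0.002, -0.005, -1.0]]
contact_force: [0.0, -1.0, -1.4]
finger_gap: 0.103
grip_force: 58.9
```

```bash
python3 - <<'E'
from h import *
go(.487,.149,.23,-17.6)
E
```

```text
t 14.15 tcp [564.  -26.6 237.2] yaw -17.31 MOVE [ 144.7 -125.7    8.1] roll 0.29 F [ 0.  -1.  -1.4] gap 0.103
```

send_rows(
  plan="144 -125 0 0.3 0; 144 -125 0 0.3 0; 144 -125 0 0.3 0; 144 -125 0 0.3 0; 144 -125 0 0.3 0",
)

```text
time_s: 14.65
tcp_pos: [0.4889, 0.1468, 0.2374]
ee_rot: [[0.3, 0.954, -0.003], [0.954, -0.3, 0.002], [0.001, -0.003, -1.0]]
contact_force: [0.7, -0.2, -1.8]
finger_gap: 0.106
grip_force: 59.1
```

send_rows(
  plan="0 0 0 0 0; 0 0 0 0 0; 0 0 20 0 0; 0 0 20 0 0; 0 0 20 0 0",
)

```text
time_s: 15.15
tcp_pos: [0.4914, 0.1419, 0.2177]
ee_rot: [[0.309, 0.951, -0.002], [0.951, -0.309, -0.001], [-0.001, -0.002, -1.0]]
contact_force: [0.2, -0.1, -0.8]
finger_gap: 0.102
grip_force: 59.1
```

```bash
python3 - <<'E'
from h import *
go(.487,.149,.18,-17.6)
p,d=snap('scene','s4');p2,d2=snap('top','t4')
a=cv2.resize(p[200:400,240:420],None,fx=2.9,fy=2.9,interpolation=cv2.INTER_CUBIC)
b=cv2.resize(p2[150:270,150:220],None,fx=3.5,fy=3.5,interpolation=cv2.INTER_CUBIC)
h=max(a.shape[0],b.shape[0]);f=lambda x:np.pad(x,((0,h-x.shape[0]),(0,0),(0,0)))
cv2.imwrite('pics/c4.png',cv2.convertScaleAbs(np.hstack([f(a),f(b)])[:,:,::-1],alpha=1.5))
E
```

```text
t 15.15 tcp [491.4 141.9 217.7] yaw -17.98 MOVE [ 5.5 -6.4 37.7] roll -0.38 F [ 0.2 -0.1 -0.8] gap 0.102
```

View pics/c4.png

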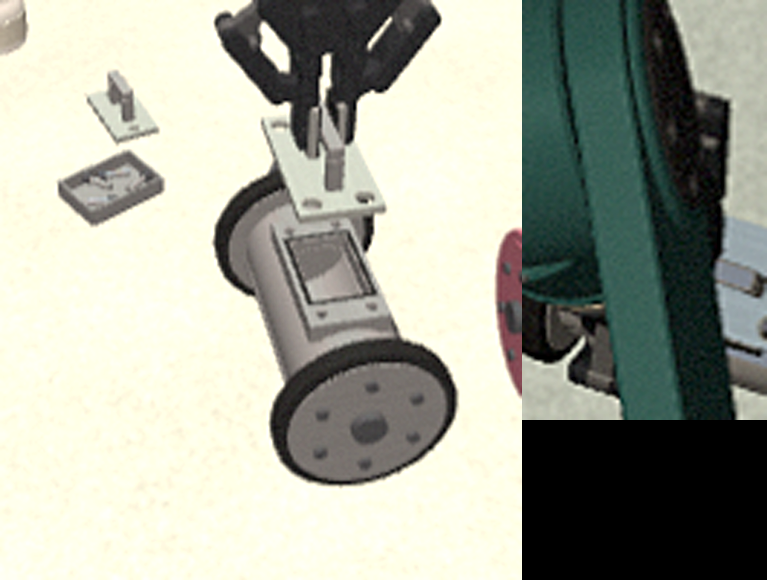

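The crop shows the larger cover (four holes) held level by its bar above and behind the port. All four flange holes are visible at crop (290,231), (338,224), (321,314) and (372,306). Next I'll measure the relative offset.

```bash
cat > rel.py <<'E'
from h import *
from scipy.optimize import minimize
def fitrect(P,x,y,yaw,L=.1,W=.052):
    # max points inside rect minus penalty: use robust edge extents along rect axes, iterating yaw by minAreaRect-like percentile
    best=None
    for dy in np.radians(np.arange(-4,4.1,.25)):
        c,s=np.cos(yaw+dy),np.sin(yaw+dy);u=(P[:,0]-x)*c+(P[:,1]-y)*s;v=(P[:,0]-x)*s-(P[:,1]-y)*c
        e=[np.percentile(u,.7),np.percentile(u,99.3),np.percentile(v,.7),np.percentile(v,99.3)]
        A=(e[1]-e[0])*(e[3]-e[2])
        if best is None or A<best[0]: best=(A,np.degrees(yaw+dy),np.round(np.array(e)*1e3,1),np.array([x,y])+(e[0]+e[1])/2*np.array([c,s])+(e[2]+e[3])/2*np.array([s,-c]))
    return best[1:]
if __name__=='__main__':
    import sys
    d=np.load(f'pics/{sys.argv[1]}.npy');z0=float(sys.argv[2]);X=np.array([.487,.149])
    C=pts('scene',d).reshape(-1,3);C=C[np.isfinite(C).all(1)]
    a=np.array([np.cos(1.2636),np.sin(1.2636)]);n=np.array([a[1],-a[0]]);q=C[:,:2]-X;s=q@a;t=q@n
    F=C[(abs(s)<.06)&(abs(t)<.035)&(abs(C[:,2]-.1035)<.0025)]
    print('flange',len(F),*fitrect(F,*X,1.2636))
    P=C[(abs(s)<.075)&(abs(t)<.045)&(abs(C[:,2]-z0)<.006)]
    A=np.c_[P[:,:2]-X,np.ones(len(P))];k=np.linalg.lstsq(A,P[:,2],rcond=None)[0];r=P[:,2]-A@k
    g=abs(r)<.003;k=np.linalg.lstsq(A[g],P[g,2],rcond=None)[0];P=P[g]
    print('plate',len(P),*fitrect(P,*X,1.2636),'slopes deg',np.degrees(k[:2]@np.c_[n,a]),'z',k[2])
E
python3 - <<'E'
from h import *
d=np.load('pics/s4.npy');C=pts('scene',d).reshape(-1,3);k=np.hypot(C[:,0]-.487,C[:,1]-.149)<.06
h,e=np.histogram(C[k,2],np.arange(.09,.26,.004));print([(round(e[i],3),int(h[i])) for i in range(len(h)) if h[i]>15])
E
python3 rel.py s4 .184
```

```text
[(np.float64(0.09), 117), (np.float64(0.094), 136), (np.float64(0.098), 162), (np.float64(0.102), 552), (np.float64(0.178), 75), (np.float64(0.182), 594), (np.float64(0.186), 90), (np.float64(0.194), 18), (np.float64(0.198), 26), (np.float64(0.202), 41), (np.float64(0.206), 47), (np.float64(0.21), 46), (np.float64(0.214), 101), (np.float64(0.218), 56), (np.float64(0.222), 36), (np.float64(0.226), 46), (np.float64(0.23), 28), (np.float64(0.234), 46), (np.float64(0.238), 78), (np.float64(0.242), 85), (np.float64(0.246), 142), (np.float64(0.25), 95), (np.float64(0.254), 78)]
flange 620 72.39894699273083 [-46.3  52.9 -27.1  25. ] [0.48698795 0.15244229]
plate 698 71.64894699273083 [-54.2  46.4 -20.1  31.8] [0.49130462 0.14344866] slopes deg [-0.44512402 -0.30555056] z 0.1850982578019622
```

send_rows(
  plan="7 -7 0 -0.4 0; 7 -7 10 -0.4 0; 7 -7 25 -0.4 0; 7 -7 40 -0.4 0; 7 -7 40 -0.4 0",
)

```text
time_s: 15.75
tcp_pos: [0.4847, 0.1516, 0.1743]
ee_rot: [[0.3, 0.954, -0.007], [0.954, -0.3, -0.002], [-0.004, -0.006, -1.0]]
contact_force: [-0.6, 0.7, -2.9]
finger_gap: 0.101
grip_force: 59.1
```

send_rows(
  plan="0 0 0 0 0; 0 0 0 0 0; 0 0 0 0 0; 0 0 0 0 0; 0 0 0 0 0",
)

```text
time_s: 16.25
tcp_pos: [0.4871, 0.1519, 0.1788]
ee_rot: [[0.3, 0.954, 0.001], [0.954, -0.3, 0.0], [0.0, 0.001, -1.0]]
contact_force: [-0.3, 0.4, -2.2]
finger_gap: 0.101
grip_force: 59.1
```

```bash
python3 - <<'E'
from h import *
go(.487,.149,.152,-17.6)
p,d=snap('scene','s5');go(.487,.149,.152,-17.6)
E
python3 rel.py s5 .143
```

```text
t 16.25 tcp [487.1 151.9 178.8] yaw -17.47 MOVE [-2.8  0.8 26.8] roll 0.13 F [-0.3  0.4 -2.2] gap 0.101
t 16.3 tcp [487.  151.9 178.7] yaw -17.47 MOVE [-2.8  0.9 26.7] roll 0.13 F [ 0.   0.7 -1.7] gap 0.101
flange 420 72.39894699273083 [-47.7  53.  -26.8  24.9] [0.486868   0.15182027]
plate 695 72.64894699273083 [-46.2  54.4 -27.1  24.5] [0.48697405 0.1533007 ] slopes deg [-0.02295587 -0.31383629] z 0.14632216937142684
```

send_rows(
  plan="-1 0.3 6 0 0; -1 0.3 13 0 0; -1 0.3 20 0 0; -1 0.3 25 0 0; -1 0.3 26.7 0 0",
)

```text
time_s: 16.8
tcp_pos: [0.4862, 0.1507, 0.1503]
ee_rot: [[0.3, 0.954, -0.002], [0.954, -0.3, -0.0], [-0.001, -0.002, -1.0]]
contact_force: [-0.2, 0.6, -0.8]
finger_gap: 0.104
grip_force: 59.1
```

send_rows(
  plan="0 0 0 0 0; 0 0 0 0 0; 0 0 0 0 0; 0 0 0 0 0; 0 0 0 0 0",
)

```text
time_s: 17.3
tcp_pos: [0.4869, 0.1509, 0.1519]
ee_rot: [[0.3, 0.954, 0.001], [0.954, -0.3, 0.0], [0.0, 0.001, -1.0]]
contact_force: [0.0, 0.7, -1.7]
finger_gap: 0.097
grip_force: 59.1
```

```bash
python3 - <<'E'
from h import *
go(.487,.149,.152,-17.6)
p,d=snap('scene','s6')
a=cv2.resize(p[230:350,260:400],None,fx=5,fy=5,interpolation=cv2.INTER_CUBIC)
cv2.imwrite('pics/c6.png',cv2.convertScaleAbs(a[:,:,::-1],alpha=1.3))
E
python3 rel.py s6 .1195
```

```text
t 17.3 tcp [486.9 150.9 151.9] yaw -17.47 MOVE [-1.7  0.6 -0.1] roll 0.13 F [ 0.   0.7 -1.7] gap 0.097
flange 214 72.89894699273083 [-45.4  53.6 -26.2  25.2] [0.48770042 0.15307933]
plate 676 72.39894699273083 [-46.1  53.2 -27.2  24.6] [0.48686442 0.15277653] slopes deg [-0.12963924 -0.28613484] z 0.11937115103647876
```

View pics/c6.png

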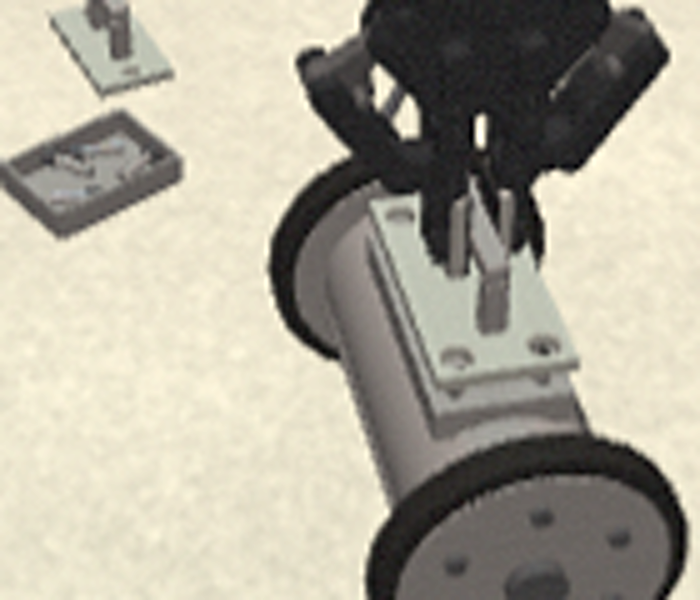

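```bash
python3 - <<'E'
from h import *
c=calibration('scene');K=np.array([[c['fx'],0,c['cx']],[0,c['fy'],c['cy']],[0,0,1.]]);R=np.array(c['rotation'])
def ray(uv,z):
    n=cv2.undistortPoints(np.float64(uv).reshape(-1,1,2),K,np.array([c['k1'],0,0,0.])).reshape(-1,2)
    D=np.c_[n,np.ones(len(n))]@R.T;return c['xyz'][:2]+D[:,:2]*((z-c['xyz'][2])/D[:,2])[:,None]
def ref(img,uv,w=3):
    o=[]
    for u,v in uv:
        for _ in range(4):
            ui,vi=int(round(u)),int(round(v));P=img[vi-w:vi+w+1,ui-w:ui+w+1].astype(float);W=np.clip(np.percentile(P,75)-P-8,0,None)
            y,x=np.mgrid[-w:w+1,-w:w+1];u,v=ui+(W*x).sum()/W.sum(),vi+(W*y).sum()/W.sum()
        o.append((u,v))
    return np.array(o)
a=np.array([np.cos(1.2636),np.sin(1.2636)]);n=np.array([a[1],-a[0]]);B=np.c_[n,a]
g=lambda f:cv2.imread(f'pics/{f}.png',0)
f=[(340,279.7),(356.6,277.2),(350.7,308.3),(368.3,305.5)]
for uv in (np.array(f),ref(g('s4'),f)):
    q=(ray(uv,.1034)-[.487,.149])@B*1e3;print('flange',np.round(uv,1).tolist(),np.round(q,1).tolist(),'mean',q.mean(0))
m=[(340,272.6),(351.4,301.6),(368.6,299)]
q=(ray(m,.1194)-[.487,.149])@B*1e3;e=np.array([[-16,-40],[-16,40],[16,40]])
print('plate',np.round(q,1).tolist());
for s in(1,-1):print('centre',np.round((q-e*[s,1]),1).tolist())
E
```

```text
flange [[340.0, 279.7], [356.6, 277.2], [350.7, 308.3], [368.3, 305.5]] [[14.3, -34.8], [-19.0, -35.3], [14.9, 44.7], [-17.7, 44.5]] mean [-1.8725768  4.7773306]
flange [[340.1, 284.3], [358.8, 281.4], [350.6, 308.0], [368.2, 306.3]] [[17.5, -21.8], [-19.7, -22.6], [14.9, 43.8], [-17.0, 46.5]] mean [-1.07177873 11.48202398]
plate [[14.2, -36.8], [14.3, 44.7], [-17.2, 44.6]]
centre [[30.2, 3.2], [30.3, 4.7], [-33.2, 4.6]]
centre [[-1.8, 3.2], [-1.7, 4.7], [-1.2, 4.6]]
```

By both the edge fits and the hole positions, the cover is aligned within about 0.6 mm. It is level and about 10 mm above the port.

```bash
python3 -c "
from station import close_job,sense
print(sense()['tcp_pos']);print(close_job())"
```

```text
[0.48686383 0.15084746 0.15180213]
the job is handed in; nothing more can be done
None
```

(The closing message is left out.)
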